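Fit the address card and hold the detector head short of its lock

TASK

Slide the address card, nose first, fully home into the slot of the smoke-detector base on the test board. Then set the detector head down onto the base so that its lugs drop through the openings, and twist it clockwise to halfway between the single entry rib and the double locked rib, without pushing the spring latch back or letting it click. Finish while still gripping the head there, because the inspector has to see it before it is locked for good; leave the other things on the bench where they are.

Things in the scene. Friction and masses are not known exactly. Their poses are not given: they have to be found in the camera images.
- base: White smoke-detector base, a round cup (outer dia. 108 mm) open side up, on a fixed plywood test board (15 mm thick, x -66 to +102, y +-75 mm). Origin: cup axis, board underside, on the bench. Cup rim 39 mm up. Card slot opens towards -x. Head enters with its rib at +30 deg (single rib outside the cup), clockwise from above to 0 deg (rib on base +x) = halfway, -30 deg (double rib) = locked.
- base_top (a point): Middle of the cup's rim plane; axes as base. Rim ledges (inner dia. 82 mm; wall below 93) have 3 openings centred 30 (wide, +-17 deg), 150 and 270 deg (+-10 deg) counter-clockwise from +x seen from above: the head drops in only with its x axis 30 deg (+-4) counter-clockwise of base x. A stop blocks turning counter-clockwise. Turning clockwise is free until the latch, met about 40 deg from entry.
- slot_mouth (a point): Middle of the card slot's mouth, 54 mm from the cup axis on the base's -x side, 21 mm above the bench. Axes as the base. Slot: 28 mm wide (y), 6 mm high (floor 18, roof 24 mm above the bench), end wall 34 mm in from the mouth (base x = -20 mm); a flared lip reaches 9 mm outwards from the mouth.
- latch (a joint): Spring latch in the side of the cup, 99 deg counter-clockwise from the base's x. 0 at rest; grows (m) as a lug of the head pushes it outwards late in the twist, by 1 to 4 mm, then it snaps back behind the lug.
- head_center (a point): White detector head standing on the bench, loose, 0.08-0.16 kg. Point: on its axis, 29 mm above its underside. x axis: towards the black rib. From below: spigot dia. 77, 0-10 mm, with 3 lugs; flange dia. 100, 10-19; shoulder dia. 74, to 24; round slotted chamber dia. 52, 24-58 mm: grip it there from above, any direction. Fully down (flange on the rim) this point is 58 mm above the bench.
- head_rib (a point): Outer end of the black indicator rib (16 x 6 mm) on top of the head's flange: 50 mm from the head's axis along its x, 19.5 mm above its underside. Lugs are 1-5 mm above the underside and reach 44 mm from the axis: a 20 mm wide one under the rib, two 9 mm wide at +-120 deg.
- card_grip (a point): White address card lying flat, loose, 25 g: slab 64 (x) x 26 (y) x 4 mm; on its rear end an upright finger grip 14 (x) x 26 (y) mm, up to 22 mm above the underside. Point: middle of the finger grip, 13 mm above the underside, 57 mm behind the nose. x to the nose. Grip from above across y. Home: this point 77 mm from the cup axis on base -x, 31 mm above the bench on the slot floor, grip outside.
- card_nose (a point): Middle of the nose end of the card's slab, 2 mm above its underside. Fully home it touches the slot's end wall, at base x = -20 mm.
Things that resemble listed ones, but are neither listed nor needed, are in the scene too. Of the things like the part that bears card_grip, leave any that is turquoise; of the rest the smaller one is meant. Leave any orange look-alike of the part that bears head_center alone.

How it is judged:
By the outcome, as a careful person would: the job done as asked, in the order asked, and still so for the second after the job is handed in, while the arm keeps its last pose, push and grip.
It also fails if it takes over 58 s, if anything falls off the work surface, if the arm or the gripper's body presses on something with over 40 N, if the wrist force passes 120 N, or if a joint passes its speed limit or range.

ROBOT

A 6-joint arm with a two-finger parallel gripper is mounted at the origin on the work surface. World frame = base frame: x ahead of the robot, y to its left, z up, the work surface at z = 0. Lengths are in mm, angles in rad, forces in N, time in s.
With the tool pointing down it reaches from about 275 to 750 mm from the base axis. Payload 10.2 kg.
Tool frame: the origin (TCP) lies at the very end of the fingers, on their centre line; the grasp point (between the pads) lies arm.grasp_offset behind it (arm.grasp_offset is the distance from the TCP to the grasp point, in mm); z points along the fingers, y is the line along which they close (so a half turn about z gives the same grasp; the last joint's range is limited). The gripper opens to 85 mm and grips with 20 to 120 N. Pads are 22 mm wide; open, the fingers measure 114 mm over their backs; the gripper's body (76 mm by 85 mm) begins 54 mm behind the grasp point. The pads swing forward as they close: fully open they stand 13 mm farther back than shut.
Start: joints at [1.126, 0.313, 1.498, -0, 1.331, -0.223], TCP at [115.505, 512.142, 231.294] pointing down, gripper open.
Joint ranges: [-2.94, 2.94], [-0.97, 2.17], [0.19, 2.56], [-1.23, 4.37], [0.02, 3.11], [-2.88, 2.88]. Speed limits (rad/s): [2.39, 2.39, 3.01, 3.14, 3.14, 3.14].

INTERFACE

Orientations are given as a unit quaternion [w, x, y, z].
In Python, from plant import arm gives the robot as it stands.
- The arm moves only by the tool jog_arm, never from a script. Its argument "rows" is one flat list of numbers, 5 for each row, row after row: the finger opening in m, from 0 to 0.0854, then the shift along the world's x, y, z in m, then the turn about the world's z in degrees. A call has 1 to 8 rows; each row is the pose to reach, as a shift and turn from the pose commanded when the call began; what a row does not reach only later rows make up. A row lasts 1/12 s, in which the tool goes at most 41.7 mm and 7.16 degrees, less where a joint would pass 70% of its speed; a pose out of reach is approached as far as the arm can. A call with a gripper value outside its range is refused whole. The fingers move at their own pace and stop on an object; the grip force is fixed at half the most. Time passes only in rows, so rows that repeat a pose let the fingers close. It gives the time, the measured TCP pose, the force, the opening and the grip force at its end, in the units of the state.
- arm.read_state(): the state, without advancing time (a new reading comes with each control period).
- arm.read_camera(name): name is "scene" or "top" or "wrist"; returns the picture (400x640x3 uint8, red, green, blue); there is no depth.
- arm.camera_params(name): a dict with "fx", "fy", "cx", "cy" (pixels), "origin" and "rotation" of the camera in the world. Camera axes: x right, y down, z forward; pixel columns grow to the right and rows downward; lengths in mm; the calibration is good to about 2 mm. A picture is of the moment at which its call begins: read the wrist's pose just before it. camera_params takes no time and is no camera call; for the wrist camera it gives the pose at the moment of the call.
- arm.close_job(): hands the job in; it is judged then, once.
The state is a dict: "time": time; "joints": joint angles; "dq": joint speeds; "tau": joint torques, N m; "ee_pos": TCP position; "tool_rot": TCP orientation; "force": force on the tool from outside, world axes, zero at the start; "torque": the same for the moment, N m; "width": finger opening in mm; "grasp_force": force on a finger pad.
Only numpy, scipy, OpenCV 4.12 (cv2) and the standard library are available. Lean on these libraries where they do the work, as an engineer would, in place of code of your own. Each camera call takes 0.05 s, during which the arm holds its last target. There are 200 camera calls.

## Working session

There is one attempt and no reset: what is moved stays moved. The work goes in short steps, Python scripts to look and compute and a tool call to move; the robot and the scene stay as the last step left them, time stands still between calls to the robot, and variables do not carry over. Pictures are saved under pics/ and viewed, at most 10 in all, crops included, and the job is handed in when it is done.

Besides the shell and the picture viewer there is one more tool, called after "Call:" as name(argument=value, ...) on one line, values as JSON. jog_arm: Moves the arm, as the interface text tells. Its arguments: {"type":"object","properties":{"rows":{"type":"array"}},"required":["rows"]}

```bash
mkdir -p pics; python3 - <<'E'
from plant import arm
import cv2
s=arm.read_state(); print(s, arm.grasp_offset)
for n in("scene","top"):
    cv2.imwrite(f"pics/{n}0.png",arm.read_camera(n)[:,:,::-1])
    print(n,arm.camera_params(n))
print(arm.camera_params("wrist"))
E
```

```text
{'time': 0.0, 'joints': array([ 1.12561446e+00,  3.13468052e-01,  1.49844286e+00,  2.02335015e-06,
        1.33097302e+00, -2.23357848e-01]), 'dq': array([-0.00034479, -0.00017721, -0.00015066,  0.000461  , -0.00027346,
       -0.00103427]), 'tau': array([ 2.28743966e-04, -4.12260783e+01, -2.59740758e+01, -1.26809587e-04,
        4.07494430e-03,  5.30253601e-07]), 'ee_pos': array([115.38347029, 511.90557324, 230.72365707]), 'tool_rot': array([-2.12748526e-04,  1.10684971e-01,  9.93855332e-01, -6.09578879e-04]), 'force': array([ 0.28771546, -0.199517  , -0.54280533]), 'torque': array([ 0.05847357, -0.00681801, -0.02343475]), 'grasp_force': 0.0, 'width': 85.24276948494841} 18.700000000000003
scene {'fx': 449.86320517804944, 'fy': 449.86320517804944, 'cx': 318.91117938212653, 'cy': 199.75989111439011, 'origin': array([1286.07418232,   78.60818319, 1183.01187369]), 'rotation': array([-0.20077782,  0.66673725,  0.68484269, -0.21480269])}
top {'fx': 450.7103309143574, 'fy': 450.7103309143574, 'cx': 321.0034444135605, 'cy': 193.18315089638, 'origin': array([ 431.50259603,   38.68840697, 1117.07134947]), 'rotation': array([-0.03139922,  0.70639224, -0.70623701,  0.03540313])}
{'fx': 315.3632582177619, 'fy': 315.3632582177619, 'cx': 319.80549800804084, 'cy': 200.5581225145108, 'origin': array([ 37.82303322, 529.41523059, 373.58681592]), 'rotation': array([0.12289318, 0.77148893, 0.6164858 , 0.09822097])}
```

View pics/top0.png

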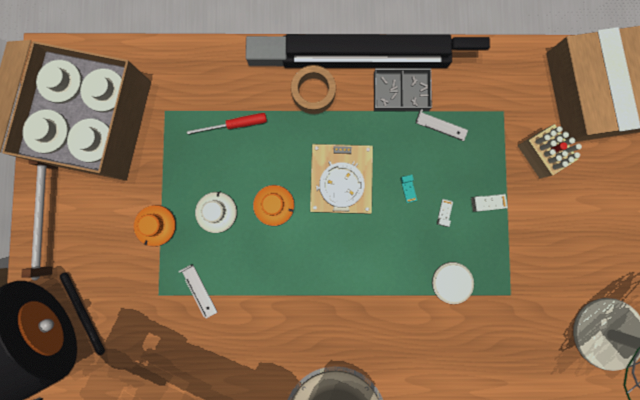

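View pics/scene0.png

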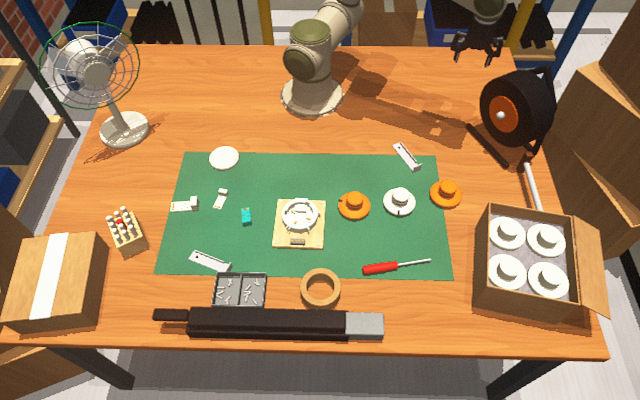

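```bash
cat > h.py <<'E'
import numpy as np, cv2
from scipy.spatial.transform import Rotation as R
from plant import arm
def ray(p,u,v):
    d=R.from_quat(np.roll(p["rotation"],-1)).apply([(u-p["cx"])/p["fx"],(v-p["cy"])/p["fy"],1.]); return np.array(p["origin"]),d
def onz(p,u,v,z):
    o,d=ray(p,u,v); return o+d*(z-o[2])/d[2]
def tri(*obs):  # (p,u,v)...
    A=np.zeros((3,3));b=np.zeros(3)
    for p,u,v in obs:
        o,d=ray(p,u,v); d=d/np.linalg.norm(d); M=np.eye(3)-np.outer(d,d); A+=M;b+=M@o
    return np.linalg.solve(A,b)
def proj(p,X):
    c=R.from_quat(np.roll(p["rotation"],-1)).inv().apply(np.array(X)-p["origin"]); return p["fx"]*c[0]/c[2]+p["cx"],p["fy"]*c[1]/c[2]+p["cy"]
E
python3 - <<'E'
import cv2,numpy as np
from h import *
t=cv2.imread("pics/top0.png");s=cv2.imread("pics/scene0.png")
c=lambda im,u,v,w,h:cv2.resize(im[v:v+h,u:u+w],(400,300),interpolation=cv2.INTER_CUBIC)
a=np.hstack([c(t,302,140,80,60+0),c(t,420,180,100,75)])
a=np.hstack([c(t,300,142,80,75)[:, :],c(t,425,177,80,60)])
b=np.hstack([c(s,260,190,80,60),c(s,170,180,80,60)])
cv2.imwrite("pics/crop1.png",np.vstack([c(t,300,150,80,60),c(t,425,177,80,60)]).reshape(600,400,3) if 0 else np.vstack([np.hstack([c(t,300,145,80,60),c(t,425,177,80,60)]),np.hstack([c(t,185,182,80,60),c(s,170,180,80,60)])]))
p=arm.camera_params("top")
for n,u,v,z in(("card",445,212,5),("base",342,186,39),("head",214,212,58),("nub",448,204,20)):print(n,onz(p,u,v,z).round())
E
```

```text
card [ 490. -274.    5.]
base [551. -18.  39.]
head [487. 284.  58.]
nub [ 509. -278.   20.]
```

View pics/crop1.png

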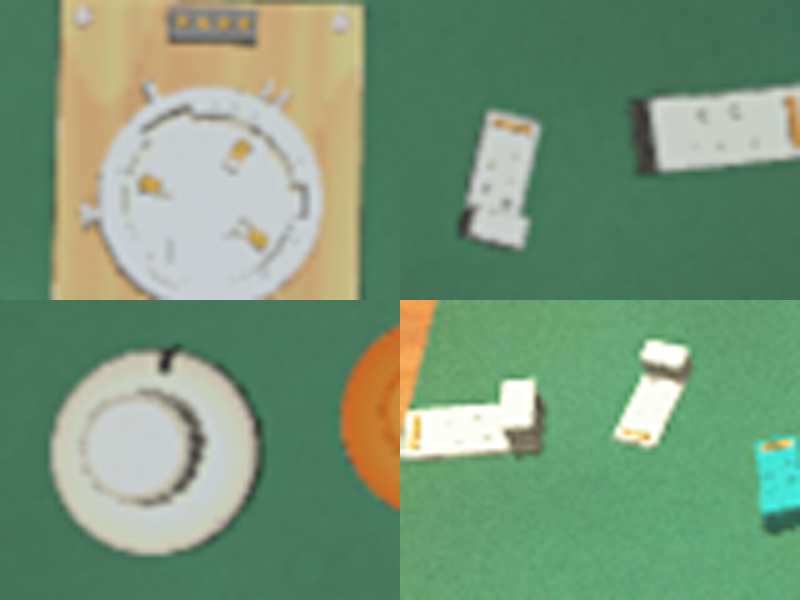

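Candidates seen in top view: cards are turquoise (408,188, excluded), long white (490,203) and short white (445,212). The short white one is the card meant. For heads, the orange ones (153,225) and (273,205) are excluded and the boxed ones aren't loose on the bench, so it is the white one at (215,212), rib at (218,190). The crop confirms both. The base's single rib is upper left, so base x ≈ world x.

Call:
jog_arm(rows=[0.085, 0.04, -0.015, 0, 0, 0.08, -0.03, 0, 0, 0.115, -0.05, 0, 0, 0.15, -0.07, 0, 0, 0.19, -0.09, 0, 0, 0.23, -0.11, 0, 0])

```text
out of range
```

```bash
python3 -c "
from h import *
s=arm.read_state();print(s['time'],s['ee_pos'],s['joints'])"
```

```text
0.1 [115.41222042 511.94079108 230.78872133] [ 1.12560145e+00  3.13438398e-01  1.49831034e+00 -1.46210788e-05
  1.33100396e+00 -2.23411681e-01]
```

Call:
jog_arm(rows=[0.085, 0.03, -0.015, 0, 0, 0.085, 0.06, -0.03, 0, 0, 0.085, 0.09, -0.045, 0, 0])

```text
time: 0.35
ee_pos: [206.1, 466.4, 231.0]
tool_rot: [-0.0, 0.11, 0.994, -0.0]
force: [0.5, 0.9, -0.2]
width: 84.8
grasp_force: 0.0
```

My first call left the opening out of its later rows, so it was refused; nothing moved. Continuing.

Call:
jog_arm(rows=[0.085, 0.035, -0.02, 0, 0, 0.085, 0.07, -0.04, 0, 0, 0.085, 0.105, -0.06, 0, 0, 0.085, 0.14, -0.085, 0, 0, 0.085, 0.175, -0.11, 0, 0, 0.085, 0.21, -0.14, 0, 0, 0.085, 0.245, -0.165, 0, 0, 0.085, 0.25, -0.18, 0, 0])

```text
time: 1.02
ee_pos: [458.6, 284.6, 230.6]
tool_rot: [0.0, 0.112, 0.994, -0.0]
force: [0.4, 1.2, -0.3]
width: 85.1
grasp_force: 0.0
```

```bash
cat > snap.py <<'E'
import sys,pickle
from h import *
n=sys.argv[1]; p=arm.camera_params("wrist"); im=arm.read_camera("wrist")
cv2.imwrite(f"pics/{n}.png",im[:,:,::-1]); pickle.dump(p,open(f"pics/{n}.pkl","wb"))
s=arm.read_state();print(s['time'],s['ee_pos'].round(1))
E
python3 snap.py w1
```

```text
1.0667 [459.1 282.3 230.5]
```

Call:
jog_arm(rows=[0.085, 0.01, -0.04, 0, 0, 0.085, 0.02, -0.08, 0, 0, 0.085, 0.03, -0.12, 0, 0, 0.085, 0.04, -0.16, 0, 0, 0.085, 0.05, -0.2, 0, 0, 0.085, 0.06, -0.24, 0, 0, 0.085, 0.06, -0.28, 0, 0, 0.085, 0.06, -0.28, 0, 0])

```text
time: 1.73
ee_pos: [515.6, 1.4, 230.7]
tool_rot: [-0.0, 0.114, 0.994, -0.001]
force: [1.0, 0.5, 0.1]
width: 85.1
grasp_force: 0.0
```

```bash
python3 snap.py w2
```

```text
1.7833 [515.4   4.3 230.8]
```

Call:
jog_arm(rows=[0.085, -0.01, -0.04, 0, 0, 0.085, -0.02, -0.08, 0, 0, 0.085, -0.03, -0.12, 0, 0, 0.085, -0.04, -0.16, 0, 0, 0.085, -0.05, -0.2, 0, 0, 0.085, -0.055, -0.24, 0, 0, 0.085, -0.055, -0.27, -0.03, 0, 0.085, -0.055, -0.275, -0.06, 0])

```text
time: 2.45
ee_pos: [460.8, -271.5, 171.4]
tool_rot: [0.002, 0.112, 0.994, -0.002]
force: [1.0, -0.1, -1.7]
width: 84.7
grasp_force: 0.0
```

```bash
python3 snap.py w3; python3 - <<'E'
import cv2,numpy as np
cv2.imwrite("pics/m1.png",np.vstack([np.hstack([cv2.resize(cv2.imread(f"pics/w{i}.png"),(400,250)) for i in(1,2)]),np.pad(cv2.resize(cv2.imread("pics/w3.png"),(560,350)),((0,0),(0,240),(0,0)))]))
E
```

```text
2.5 [ 458.5 -268.2  164.4]
```

View pics/m1.png

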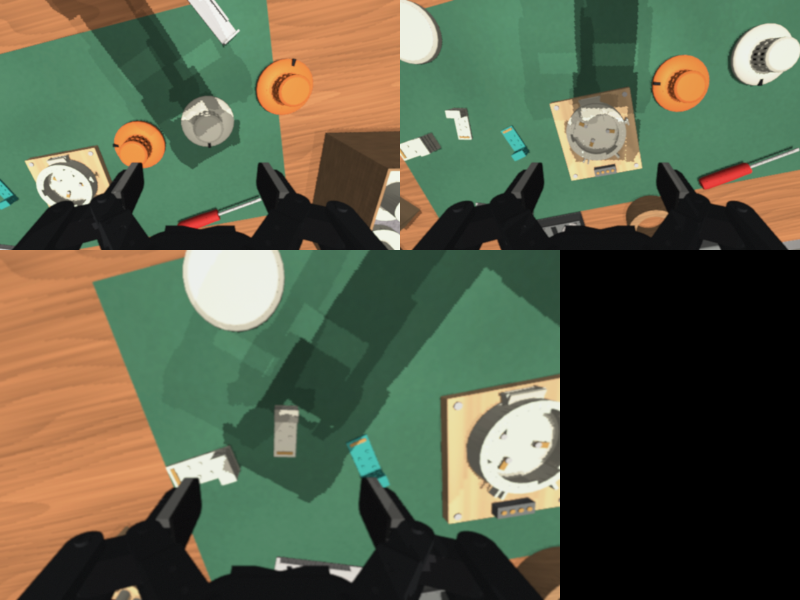

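Card at (326,206) in w3, base at (315,205) in w2, head at (331,195) in w1. Enlarging those.

```bash
python3 - <<'E'
import cv2,numpy as np
def c(n,u,v,w,h):
    im=cv2.imread(f"pics/{n}.png")[v:v+h,u:u+w]
    im=cv2.convertScaleAbs(im,alpha=1.3,beta=10)
    return cv2.resize(im,(400,300),interpolation=cv2.INTER_CUBIC)
cv2.imwrite("pics/m2.png",np.vstack([np.hstack([c("w3",276,170,100,75),c("w2",60,160,100,75)]),np.hstack([c("w2",235,138,160,120),c("w1",276,152,120,90)])]))
E
```

```text
(no output)
```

View pics/m2.png

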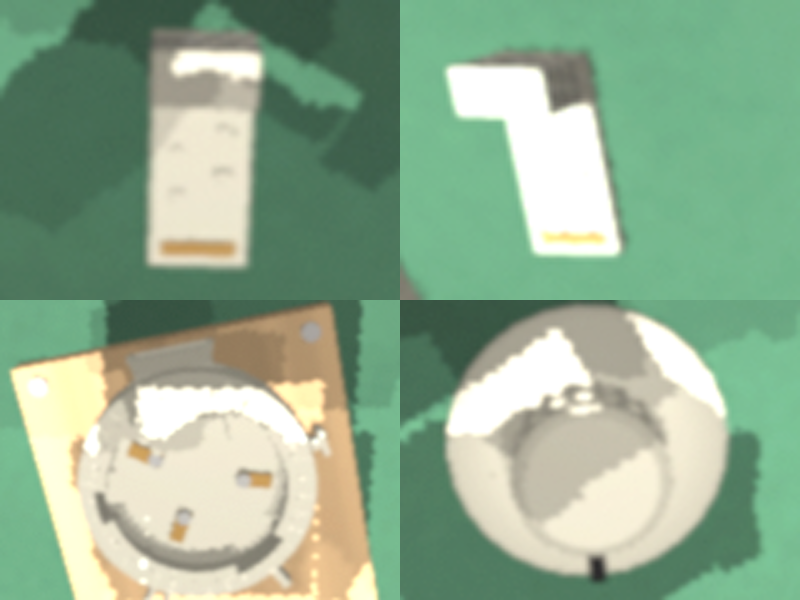

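```bash
python3 - <<'E'
from h import *
import pickle
w={i:pickle.load(open(f"pics/w{i}.pkl","rb")) for i in(1,2,3)}
T=arm.camera_params("top");S=arm.camera_params("scene")
P=lambda *a:print(a[0],np.round(a[1],1))
P("nub w3,w2",tri((w[3],327.4,189.5),(w[2],84.6,182.75)))
P("nub +top",tri((w[3],327.4,189.5),(w[2],84.6,182.75),(T,444.4,222.4)))
for k,a in((3,(327.4,189.5)),(2,(84.6,182.75))):P("nub z22",onz(w[k],*a,22))
P("nub top z22",onz(T,444.4,222.4,22))
a=onz(w[3],313,236.25,4);b=onz(w[3],337.75,236.75,4);P("nose",(a+b)/2);n=onz(w[3],327.4,189.5,22)
d=(a+b)/2-n;P("card yaw",np.degrees(np.arctan2(d[1],d[0])));P("len",np.hypot(*d[:2]))
P("yaw by nose edge",np.degrees(np.arctan2(*(b-a)[[1,0]]))-90)
P("base w2 z39",onz(w[2],314.2,209.2,39));P("base top z39",onz(T,300+211/5,145+198/5,39))
P("base tri",tri((w[2],314.2,209.2),(T,300+211/5,145+198/5)))
c=[onz(w[2],235+x/2.5,138+y/2.5,15) for x,y in((10,70),(330,3))]
d=c[1]-c[0];P("board edge yaw",np.degrees(np.arctan2(d[1],d[0]))-90);P("len",np.linalg.norm(d));u=d/np.linalg.norm(d);P("base from board",(c[0]+c[1])/2+66*np.array([u[1],-u[0],0]))
ct=[onz(T,*q,15) for q in((311,213),(311,146),(372,145),(373,213))];d=ct[2]-ct[3];P("top board yaw",np.degrees(np.arctan2(d[1],d[0])));d=ct[1]-ct[0];P("yaw",np.degrees(np.arctan2(d[1],d[0])))
P("head tri",tri((w[1],333,206),(T,212.6,211.4)));P("w1 z58",onz(w[1],333,206,58));P("top z58",onz(T,212.6,211.4,58))
f=onz(w[1],276+187/3.333,152+142/3.333,19);r=onz(w[1],334.8,235.4,19.5);P("flange",f);P("rib",r);d=r-f;P("head yaw",np.degrees(np.arctan2(d[1],d[0])))
f=onz(T,216,212.4,19);r=onz(T,218.6,191.6,19.5);P("topflange",f);d=r-f;P("head yaw",np.degrees(np.arctan2(d[1],d[0])));P("rib tri",tri((w[1],334.8,235.4),(T,218.6,191.6)))
E
```

```text
nub w3,w2 [ 467.7 -265.8   21.9]
nub +top [ 466.3 -266.    23. ]
nub z22 [ 467.6 -265.8   22. ]
nub z22 [ 467.7 -265.8   22. ]
nub top z22 [ 464.2 -267.3   22. ]
nose [ 523.8 -280.1    4. ]
card yaw -14.2
len 57.9
yaw by nose edge -14.1
base w2 z39 [553.1 -13.9  39. ]
base top z39 [554.5 -18.5  39. ]
base tri [556.  -16.9  29.5]
board edge yaw -1.3
len 149.6
base from board [557.8 -15.4  15. ]
top board yaw 0.2
yaw 0.1
head tri [490.5 289.9  53.9]
w1 z58 [490.7 291.6  58. ]
top z58 [488.8 287.2  58. ]
flange [490.2 292.3  19. ]
rib [541.9 284.5  19.5]
head yaw -8.6
topflange [488.5 288.1  19. ]
head yaw -6.0
rib tri [540.  283.5  21.4]
```

Measured: card grip (467,-266), top 22, yaw -14°. Base axis ≈ (555.5,-16), yaw ≈ 0. Head ≈ (490,291), rib at about -8°. Going down to the card.

Call:
jog_arm(rows=[0.05, 0.007, 0.002, -0.03, -1.3, 0.05, 0.007, 0.002, -0.065, -1.3, 0.05, 0.007, 0.002, -0.1, -1.3, 0.05, 0.007, 0.002, -0.125, -1.3, 0.05, 0.007, 0.002, -0.13, -1.3, 0.05, 0.007, 0.002, -0.13, -1.3, 0.05, 0.007, 0.002, -0.13, -1.3])

```text
time: 3.08
ee_pos: [468.5, -265.7, 43.0]
tool_rot: [0.001, 0.121, 0.993, -0.001]
force: [-0.4, 0.6, 1.4]
width: 50.1
grasp_force: 0.0
```

```bash
python3 snap.py w4
```

```text
3.1333 [ 468.6 -266.    43.4]
```

View pics/w4.png

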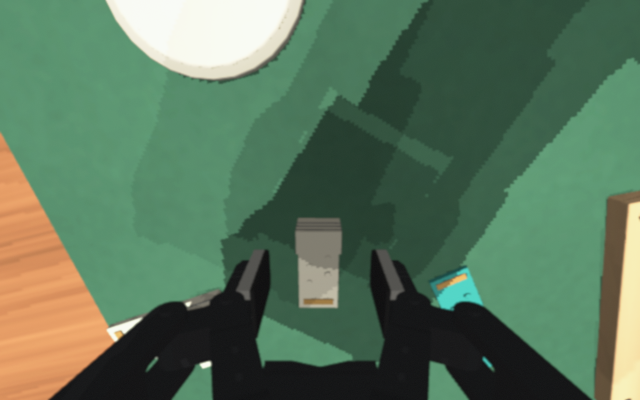

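Card centred between fingers (nub top about (319,243), edges 297–342); aligned. Descend and grip.

```bash
python3 - <<'E'
from h import *
import pickle
p=pickle.load(open("pics/w4.pkl","rb"))
print(onz(p,319,243,22),onz(p,319,231,22),onz(p,318.5,308,4))
E
```

```text
[ 467.99388861 -266.04901216   22.        ] [ 460.75919716 -264.24106956   22.        ] [ 523.80970313 -280.3883192     4.        ]
```

Call:
jog_arm(rows=[0.05, 0, 0, -0.02, 0, 0.05, 0, 0, -0.034, 0, 0.05, 0, 0, -0.041, 0, 0.05, 0, 0, -0.041, 0, 0.05, 0, 0, -0.041, 0])

```text
time: 3.55
ee_pos: [468.1, -266.2, 1.5]
tool_rot: [0.001, 0.122, 0.993, -0.0]
force: [1.4, -0.8, 0.5]
width: 50.2
grasp_force: 0.0
```

Call:
jog_arm(rows=[0.01, 0, 0, 0, 0, 0.01, 0, 0, 0, 0, 0.01, 0, 0, 0, 0, 0.01, 0, 0, 0, 0, 0.01, 0, 0, 0, 0])

```text
time: 3.97
ee_pos: [468.1, -266.3, 1.6]
tool_rot: [0.001, 0.122, 0.993, -0.001]
force: [-0.2, 1.3, 6.5]
width: 24.6
grasp_force: 59.4
```

Call:
jog_arm(rows=[0.01, 0, 0, 0.03, 0, 0.01, -0.005, 0.01, 0.06, 2, 0.01, -0.015, 0.045, 0.07, 5, 0.01, -0.025, 0.08, 0.07, 8, 0.01, -0.035, 0.115, 0.07, 11, 0.01, -0.045, 0.15, 0.07, 14, 0.01, -0.053, 0.185, 0.07, 14, 0.01, -0.053, 0.22, 0.07, 14])

```text
time: 4.63
ee_pos: [413.2, -44.3, 70.8]
tool_rot: [0.0, 0.0, 1.0, -0.0]
force: [0.2, 0.0, 0.1]
width: 24.6
grasp_force: 59.0
```

Call:
jog_arm(rows=[0.01, 0, 0.02, 0, 0, 0.01, 0, 0.03, 0, 0, 0.01, 0, 0.03, 0, 0, 0.01, 0, 0.03, 0, 0, 0.01, 0, 0.03, 0, 0])

```text
time: 5.05
ee_pos: [414.9, -17.0, 70.4]
tool_rot: [0.0, 0.001, 1.0, -0.0]
force: [-0.0, 0.6, -0.1]
width: 24.6
grasp_force: 59.0
```

```bash
python3 snap.py w5; python3 - <<'E'
from h import *
import pickle
p=pickle.load(open("pics/w5.pkl","rb"))
print(p,arm.read_state()['tool_rot'],arm.read_state()['grasp_force'])
for X in((555,-16,39),(501,-16,21),(489,-91,15),(489,59,15),(657,59,15)):print(X,np.round(proj(p,X)))
E
```

```text
5.1 [414.8 -17.   70.4]
{'fx': 315.3632582177619, 'fy': 315.3632582177619, 'cx': 319.80549800804084, 'cy': 200.5581225145108, 'origin': array([335.21001164, -17.05340398, 213.16010061]), 'rotation': array([0.11142449, 0.69890247, 0.69758408, 0.1117872 ])} [ 1.47223214e-04  8.03048984e-04  9.99999658e-01 -1.28459754e-04] 58.98148700594902
(555, -16, 39) [322. 409.]
(501, -16, 21) [321. 332.]
(489, -91, 15) [221. 313.]
(489, 59, 15) [421. 313.]
(657, 59, 15) [403. 467.]
```

View pics/w5.png

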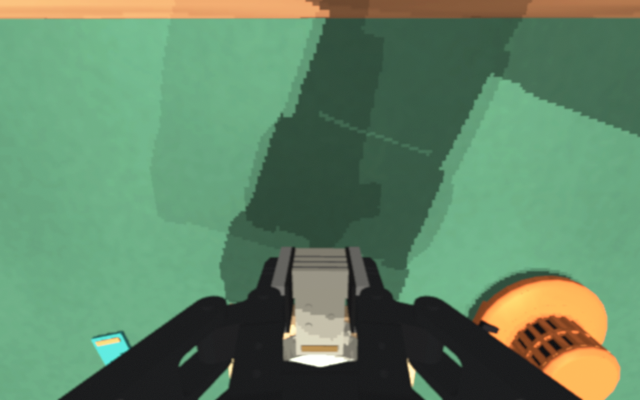

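Card held (nub 290–355, row 250–270); the board is mostly hidden by the gripper. I'll look from above the slot.

Call:
jog_arm(rows=[0.01, 0.0, 0, 0.03, 0, 0.01, 0.02, 0, 0.06, 0, 0.01, 0.05, 0, 0.08, 0, 0.01, 0.08, 0, 0.09, 0, 0.01, 0.1, 0, 0.09, 0, 0.01, 0.1, 0, 0.09, 0, 0.01, 0.1, 0, 0.09, 0, 0.01, 0.1, 0, 0.09, 0])

```text
time: 5.77
ee_pos: [513.7, -16.5, 159.7]
tool_rot: [-0.001, 0.001, 1.0, 0.0]
force: [-0.1, 0.3, -0.0]
width: 24.7
grasp_force: 59.0
```

```bash
python3 snap.py w6; python3 - <<'E'
from h import *
import pickle
p=pickle.load(open("pics/w6.pkl","rb"))
for X in((555,-16,39),(501,-16,21),(489,-91,15),(489,59,15),(657,59,15)):print(X,np.round(proj(p,X)))
im=cv2.imread("pics/w6.png");cv2.imwrite("pics/c6.png",cv2.resize(cv2.convertScaleAbs(im[120:360,160:480],alpha=1.2,beta=15),(800,600),interpolation=cv2.INTER_CUBIC))
E
```

```text
5.8167 [513.7 -16.3 159.9]
(555, -16, 39) [320. 237.]
(501, -16, 21) [320. 174.]
(489, -91, 15) [239. 160.]
(489, 59, 15) [402. 160.]
(657, 59, 15) [389. 313.]
```

View pics/c6.png

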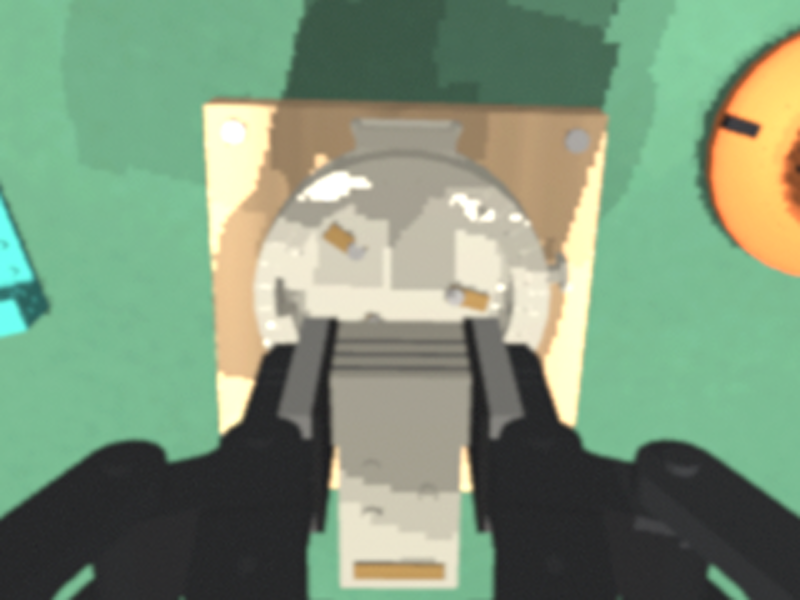

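Slot lip visible (crop (352,121)–(461,123)), board corners (206,104),(606,113), cup edges 253/552.

```bash
python3 - <<'E'
from h import *
import pickle
p=pickle.load(open("pics/w6.pkl","rb"))
f=lambda x,y,z:onz(p,160+x/2.5,120+y/2.5,z)
a,b=f(206,104,15),f(606,113,15);d=b-a;d/=np.linalg.norm(d);yaw=np.degrees(np.arctan2(d[1],d[0]))-90
print(a,b,"yaw",yaw,"axis from board",(a+b)/2+66*np.array([d[1],-d[0],0]))
for z in(21,26):
  l,r=f(352,121,z),f(461,123,z);m=(l+r)/2;d=r-l;print("lip",z,m,np.degrees(np.arctan2(d[1],d[0]))-90,np.linalg.norm(d))
for z in(30,39):print("cup",(f(253,270,z)+f(552,270,z))/2,np.linalg.norm(f(253,270,z)-f(552,270,z)))
print("cup near edge",f(405,150,39))
for x,y in((231,131),(577,140)):print("screw",f(x,y,16))
print("nose centre",f(399,587,147+16))
E
```

```text
[490.09742043 -87.66619669  15.        ] [493.76882268  60.14658275  15.        ] yaw -1.4228310434635603 axis from board [557.91277209 -15.39862223  15.        ]
lip 21 [495.70220456 -13.78123959  21.        ] -1.189298062048863 39.66021632832658
lip 26 [494.61270765 -13.83203948  26.        ] -1.189298062048863 38.956109321193935
cup [550.14848299 -15.3066136   30.        ] 111.91597136250181
cup [546.32531432 -15.35071752  39.        ] 108.22149250846822
cup near edge [501.59777182 -14.48031082  39.        ]
screw [500.06029953 -78.92506801  16.        ]
screw [503.76107169  49.86880611  16.        ]
nose centre [569.67224481 -16.78666853 163.        ]
```

Base axis ≈ (557,-15.3), yaw -1.3°. Lining up the card in front of the slot.

Call:
jog_arm(rows=[0.01, -0.03, 0.001, 0, -1.3, 0.01, -0.065, 0.002, -0.01, -1.3, 0.01, -0.09, 0.003, -0.035, -1.3, 0.01, -0.09, 0.004, -0.07, -1.3, 0.01, -0.09, 0.004, -0.105, -1.3, 0.01, -0.09, 0.004, -0.13, -1.3, 0.01, -0.09, 0.004, -0.139, -1.3, 0.01, -0.09, 0.004, -0.139, -1.3])

```text
time: 6.48
ee_pos: [423.2, -11.7, 20.2]
tool_rot: [-0.002, 0.012, 1.0, 0.001]
force: [-0.3, 0.7, -0.4]
width: 24.9
grasp_force: 59.0
```

Call:
jog_arm(rows=[0.01, 0, 0, 0, 0, 0.01, 0, 0, 0, 0, 0.01, 0, 0, 0, 0])

```text
time: 6.73
ee_pos: [425.3, -12.1, 22.6]
tool_rot: [0.001, 0.011, 1.0, -0.0]
force: [-0.5, 0.2, -1.0]
width: 24.4
grasp_force: 59.0
```

Call:
jog_arm(rows=[0.01, 0, 0, -0.0015, 0, 0.01, 0.005, 0, -0.0015, 0, 0.01, 0.01, 0, -0.0015, 0, 0.01, 0.015, 0, -0.0015, 0, 0.01, 0.02, 0, -0.0015, 0, 0.01, 0.02, 0, -0.0015, 0, 0.01, 0.02, 0, -0.0015, 0])

```text
time: 7.32
ee_pos: [444.7, -11.8, 19.7]
tool_rot: [-0.0, 0.011, 1.0, 0.0]
force: [-0.1, 0.5, -0.2]
width: 24.7
grasp_force: 59.0
```

Call:
jog_arm(rows=[0.01, 0.003, 0, 0, 0, 0.01, 0.006, -0.0005, 0, 0, 0.01, 0.009, -0.0005, 0, 0, 0.01, 0.012, -0.0005, 0, 0, 0.01, 0.012, -0.0005, 0, 0])

```text
time: 7.73
ee_pos: [457.2, -12.5, 19.9]
tool_rot: [0.0, 0.011, 1.0, -0.0]
force: [-0.4, 0.1, -1.2]
width: 24.5
grasp_force: 59.1
```

Call:
jog_arm(rows=[0.01, 0.004, 0, 0.0003, 0, 0.01, 0.008, 0, 0.0003, 0, 0.01, 0.012, -0.0005, 0.0003, 0, 0.01, 0.015, -0.0005, 0.0003, 0, 0.01, 0.016, -0.0005, 0.0003, 0, 0.01, 0.016, -0.0005, 0.0003, 0])

```text
time: 8.23
ee_pos: [472.7, -12.9, 20.0]
tool_rot: [0.0, 0.011, 1.0, -0.0]
force: [0.1, -0.4, -0.6]
width: 24.3
grasp_force: 59.1
```

Call:
jog_arm(rows=[0.01, 0.001, 0, 0, 0, 0.01, 0.002, 0, 0, 0, 0.01, 0.003, 0, 0, 0, 0.01, 0.004, 0, 0, 0, 0.01, 0.005, 0, 0, 0, 0.01, 0.005, 0, 0, 0])

```text
time: 8.73
ee_pos: [477.7, -12.9, 20.1]
tool_rot: [0.0, 0.011, 1.0, -0.0]
force: [0.1, 0.0, -0.5]
width: 25.0
grasp_force: 59.1
```

Call:
jog_arm(rows=[0.01, 0.001, 0, 0, 0, 0.01, 0.0015, 0, 0, 0, 0.01, 0.002, 0, 0, 0, 0.01, 0.0025, 0, 0, 0, 0.01, 0.003, 0, 0, 0])

```text
time: 9.15
ee_pos: [480.5, -12.9, 20.1]
tool_rot: [-0.0, 0.011, 1.0, -0.0]
force: [0.5, 0.5, -0.0]
width: 24.4
grasp_force: 59.1
```

Call:
jog_arm(rows=[0.01, 0.0005, 0, 0, 0, 0.01, 0.001, 0, 0, 0, 0.01, 0.0015, 0, 0, 0, 0.01, 0.002, 0, 0, 0, 0.01, 0.002, 0, 0, 0])

```text
time: 9.57
ee_pos: [481.2, -12.8, 19.9]
tool_rot: [-0.002, 0.011, 1.0, 0.0]
force: [-7.5, -1.6, 3.8]
width: 25.0
grasp_force: 59.5
```

Call:
jog_arm(rows=[0.01, 0.0005, 0, 0, 0, 0.01, 0.001, 0, 0, 0, 0.01, 0.0015, 0, 0, 0, 0.01, 0.0015, 0, 0, 0])

```text
time: 9.9
ee_pos: [481.2, -12.7, 19.6]
tool_rot: [-0.004, 0.011, 1.0, 0.0]
force: [-14.9, -4.5, 9.1]
width: 24.9
grasp_force: 60.0
```

Stopped hard at x=481.2 (15 N), where home was expected. Relaxing and releasing.

Call:
jog_arm(rows=[0.01, -0.001, 0, 0, 0, 0.01, -0.002, 0, 0, 0, 0.01, -0.0025, 0, 0, 0, 0.01, -0.0025, 0, 0, 0])

```text
time: 10.23
ee_pos: [481.2, -12.8, 19.9]
tool_rot: [-0.0, 0.011, 1.0, 0.0]
force: [-3.3, -1.5, 0.0]
width: 24.5
grasp_force: 59.1
```

Call:
jog_arm(rows=[0.03, 0, 0, 0, 0, 0.04, 0, 0, 0, 0, 0.055, 0, 0, 0, 0, 0.055, 0, 0, 0, 0, 0.055, 0, 0, 0, 0])

```text
time: 10.65
ee_pos: [481.7, -12.9, 20.2]
tool_rot: [0.0, 0.011, 1.0, -0.0]
force: [-0.4, -0.1, 0.0]
width: 54.8
grasp_force: 0.0
```

Call:
jog_arm(rows=[0.055, 0, 0, 0.02, 0, 0.055, 0, 0, 0.05, 0, 0.055, 0, 0, 0.085, 0, 0.055, 0, 0, 0.12, 0, 0.055, 0.01, 0, 0.14, 0, 0.055, 0.02, 0, 0.14, 0, 0.055, 0.02, 0, 0.14, 0, 0.055, 0.02, 0, 0.14, 0])

```text
time: 11.32
ee_pos: [501.1, -12.7, 159.5]
tool_rot: [-0.0, 0.011, 1.0, 0.0]
force: [-0.2, -0.7, -0.2]
width: 55.3
grasp_force: 0.0
```

```bash
python3 snap.py w7; python3 - <<'E'
from h import *
im=cv2.imread("pics/w7.png");cv2.imwrite("pics/c7.png",cv2.resize(cv2.convertScaleAbs(im[120:360,160:480],alpha=1.2,beta=15),(800,600),interpolation=cv2.INTER_CUBIC))
E
```

```text
11.3667 [500.7 -12.7 159.2]
```

View pics/c7.png

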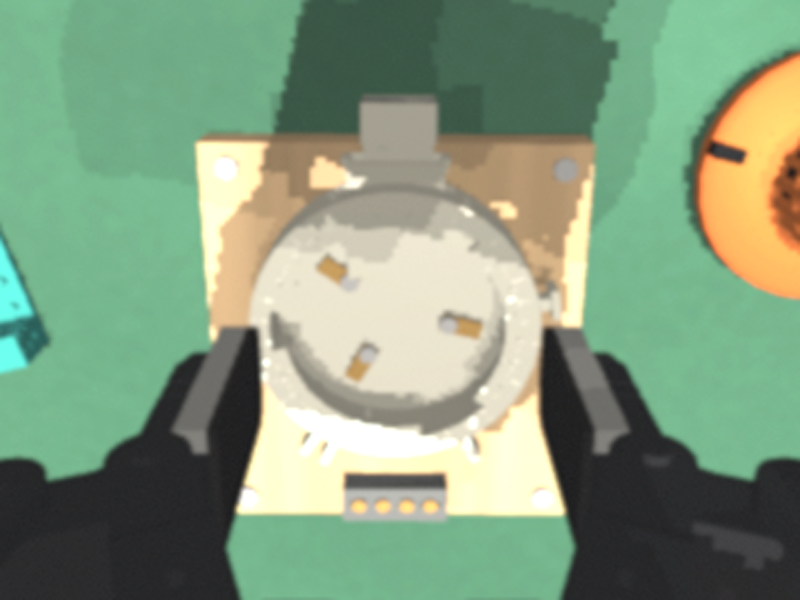

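```bash
python3 - <<'E'
from h import *
import pickle
p=pickle.load(open("pics/w7.pkl","rb"))
f=lambda x,y,z:onz(p,160+x/2.5,120+y/2.5,z)
TL,TR,BL,BR=[f(*q,15) for q in((197,137),(594,140),(238,514),(566,514))]
print(TL,TR,BL,BR); m=(TL+TR)/2;n=(BL+BR)/2
print("mid",m,n)
for a,b in((TL,TR),(BL,BR)):d=b-a;print("yaw",np.degrees(np.arctan2(d[1],d[0]))-90)
d=n-m;print("yaw",np.degrees(np.arctan2(d[1],d[0])),np.linalg.norm(d),"axis",m+d*66/168)
t,b=f(397,186,39),f(392,458,39);print("cup x",t,b,(t+b)/2); l,r=f(250,315,37),f(545,315,37);print("cup y",(l+r)/2)
print("nub rear top",f(399,101,40),"front",f(399,150,40))
for n,q in(("single",(475,455)),("dbl",(319,452))):
    X=f(*q,30);print(n,X,np.degrees(np.arctan2(X[1]+15.2,X[0]-557)))
E
```

```text
[488.36174226 -87.96885399  15.        ] [493.01176923  60.31828589  15.        ] [658.48028698 -87.42789981  15.        ] [662.00927574  56.98588123  15.        ]
mid [490.68675574 -13.82528405  15.        ] [660.24478136 -15.22100929  15.        ]
yaw -1.7961074884495787
yaw -1.3998382135779082
yaw -0.4716223802568026 169.56377000530549 axis [557.29883724 -14.37360468  15.        ]
cup x [501.93253916 -13.57027541  39.        ] [613.62976555 -18.24599842  39.        ] [557.78115236 -15.90813691  39.        ]
cup y [552.62944534 -14.60146927  37.        ]
nub rear top [471.79112375 -12.16512577  40.        ] front [488.74951324 -12.56312007  40.        ]
single [619.57435507  15.24655134  30.        ] 25.945977584043412
dbl [616.60857235 -47.99723329  30.        ] -28.820031147015946
```

Card is home: nub top front/rear at 489/472 → centre 480. Axis refined to (558,-14.8), yaw -1.4°. On to the head.

Call:
jog_arm(rows=[0.085, 0.005, 0.035, 0.03, 0, 0.085, 0.01, 0.075, 0.03, 0, 0.085, 0.015, 0.115, 0.03, 0, 0.085, 0.02, 0.155, 0.03, 0, 0.085, 0.024, 0.195, 0.03, 0, 0.085, 0.024, 0.235, 0.03, 0, 0.085, 0.024, 0.27, 0.03, 0, 0.085, 0.024, 0.304, 0.03, 0])

```text
time: 12.03
ee_pos: [524.4, 292.9, 188.9]
tool_rot: [-0.001, 0.011, 1.0, -0.0]
force: [-0.0, -1.1, 0.9]
width: 85.1
grasp_force: 0.0
```

Call:
jog_arm(rows=[0.085, 0, 0, 0, 0, 0.085, 0, 0, 0, 0, 0.085, 0, 0, 0, 0])

```text
time: 12.28
ee_pos: [525.0, 290.5, 189.2]
tool_rot: [-0.001, 0.011, 1.0, -0.0]
force: [0.1, -0.4, -1.1]
width: 85.0
grasp_force: 0.0
```

```bash
python3 snap.py w8; cat > rib.py <<'E'
import sys,pickle
from h import *
n,u0,v0,r=sys.argv[1],*map(float,sys.argv[2:5])
p=pickle.load(open(f"pics/{n}.pkl","rb")); im=cv2.imread(f"pics/{n}.png")
if u0<=1: # given world
    pass
g=cv2.cvtColor(im,cv2.COLOR_BGR2GRAY)
k,l,st,c=cv2.connectedComponentsWithStats((g<50).astype(np.uint8))
for i in range(1,k):
    if 15<st[i,4]<1500 and np.hypot(*(c[i]-[u0,v0]))<r: print(st[i],c[i].round(1),onz(p,*c[i],19.5).round(1))
E
python3 - <<'E'
from h import *
import pickle
p=pickle.load(open("pics/w8.pkl","rb"))
for X in((490.5,291,58),(490.5,291,19),(540,283.5,19.5)):print(np.round(proj(p,X),1))
E
python3 rib.py w8 320 240 120
```

```text
12.3333 [525.3 290.1 189.5]
[319.5 152. ]
[319.5 145.6]
[313.4 193.9]
[312 187   6  10  41] [315.1 192. ] [538.1 285.3  19.5]
[232 316  75  16 218] [270.3 323. ] [699.7 227.3  19.5]
```

```bash
python3 - <<'E'
from h import *
import pickle
p=pickle.load(open("pics/w8.pkl","rb")); im=cv2.imread("pics/w8.png")
hsv=cv2.cvtColor(im,cv2.COLOR_BGR2HSV); m=((hsv[...,1]<75)&(hsv[...,2]>60)).astype(np.uint8)
m=cv2.morphologyEx(m,cv2.MORPH_OPEN,np.ones((3,3)))
k,l,st,c=cv2.connectedComponentsWithStats(m); i=l[120,322] or l[150,319]
print(st[i],c[i])
cs,_=cv2.findContours((l==i).astype(np.uint8),cv2.RETR_EXTERNAL,cv2.CHAIN_APPROX_NONE)
q=cv2.convexHull(max(cs,key=len))[:,0].astype(float)
X=np.array([onz(p,u,v,17) for u,v in q])[:,:2]
from scipy.optimize import least_squares
r=least_squares(lambda a:np.hypot(*(X-a[:2]).T)-a[2],[490,290,50],loss="soft_l1");print(r.x,np.abs(r.fun).mean())
b=onz(p,315.1,192,19.5); print("yaw",np.degrees(np.arctan2(b[1]-r.x[1],b[0]-r.x[0])))
E
```

```text
[ 270   94  102  102 8208] [320.19712476 144.06749513]
[492.00709857 291.56089285  50.79124202] 0.09757978953054791
yaw -7.736458500570446
```

Head axis (492,291.5), rib yaw -7.7°. Descend around the chamber.

Call:
jog_arm(rows=[0.085, -0.02, 0.001, -0.02, 0, 0.085, -0.033, 0.001, -0.05, 0, 0.085, -0.033, 0.001, -0.085, 0, 0.085, -0.033, 0.001, -0.12, 0, 0.085, -0.033, 0.001, -0.14, 0, 0.085, -0.033, 0.001, -0.155, 0, 0.085, -0.033, 0.001, -0.162, 0, 0.085, -0.033, 0.001, -0.162, 0])

```text
time: 13.0
ee_pos: [492.0, 291.0, 26.9]
tool_rot: [-0.001, 0.012, 1.0, -0.0]
force: [-0.7, -0.5, 0.6]
width: 85.1
grasp_force: 0.0
```

Call:
jog_arm(rows=[0.04, 0, 0, 0, 0, 0.04, 0, 0, 0, 0, 0.04, 0, 0, 0, 0, 0.04, 0, 0, 0, 0, 0.04, 0, 0, 0, 0, 0.04, 0, 0, 0, 0])

```text
time: 13.5
ee_pos: [493.3, 292.3, 29.7]
tool_rot: [0.001, 0.011, 1.0, 0.0]
force: [-0.7, -1.1, 6.3]
width: 50.6
grasp_force: 62.4
```

```bash
python3 -c "
from h import *
s=arm.read_state();print(s['joints'].round(3),s['ee_pos'],s['force'],s['torque'])"
```

```text
[ 0.331  0.645  1.56  -0.     0.934 -1.217] [493.34565465 292.33789999  29.72884357] [-0.70340361 -1.09226478  6.25705903] [-0.14364568  0.09932792 -0.06583038]
```

Call:
jog_arm(rows=[0.07, 0, 0, 0, 0, 0.085, 0, 0, 0, 0, 0.085, 0, 0, 0.003, 0, 0.085, 0, 0, 0.003, 0, 0.085, 0, 0, 0.003, 0])

```text
time: 13.92
ee_pos: [492.6, 292.2, 31.4]
tool_rot: [0.0, 0.011, 1.0, 0.0]
force: [-0.6, -0.2, -0.3]
width: 85.1
grasp_force: 0.0
```

Call:
jog_arm(rows=[0.085, 0, 0, 0, -7, 0.085, 0, 0, 0, -14, 0.085, 0, 0, 0, -21, 0.085, 0, 0, 0, -28, 0.085, 0, 0, 0, -35, 0.085, 0, 0, 0, -42, 0.085, 0, 0, 0, -49, 0.085, 0, 0, 0, -56])

```text
time: 14.58
ee_pos: [492.5, 292.1, 31.0]
tool_rot: [-0.0, 0.482, 0.876, -0.0]
force: [0.1, 0.3, 0.0]
width: 85.0
grasp_force: 0.0
```

Call:
jog_arm(rows=[0.085, 0, 0, 0, -7, 0.085, 0, 0, 0, -14, 0.085, 0, 0, 0, -21, 0.085, 0, 0, 0, -28, 0.085, 0, 0, 0, -34, 0.085, 0, 0, 0, -34, 0.085, 0, 0, 0, -34])

```text
time: 15.17
ee_pos: [492.5, 292.1, 31.0]
tool_rot: [-0.0, 0.714, 0.7, -0.0]
force: [-0.3, -0.2, -1.2]
width: 85.1
grasp_force: 0.0
```

Call:
jog_arm(rows=[0.045, 0, 0, 0, 0, 0.045, 0, 0, 0, 0, 0.045, 0, 0, 0, 0, 0.045, 0, 0, 0, 0, 0.045, 0, 0, 0, 0, 0.045, 0, 0, 0, 0])

```text
time: 15.67
ee_pos: [492.8, 292.2, 31.5]
tool_rot: [0.0, 0.715, 0.699, 0.0]
force: [-0.3, -0.0, 4.6]
width: 50.1
grasp_force: 62.9
```

Call:
jog_arm(rows=[0.045, 0, 0, 0.03, 0, 0.045, 0, 0, 0.07, 0, 0.045, 0, -0.01, 0.1, 5, 0.045, 0.01, -0.045, 0.11, 11, 0.045, 0.02, -0.08, 0.11, 17, 0.045, 0.03, -0.115, 0.11, 23, 0.045, 0.04, -0.15, 0.11, 29, 0.045, 0.05, -0.185, 0.11, 33])

```text
time: 16.33
ee_pos: [542.3, 105.5, 140.7]
tool_rot: [-0.0, 0.485, 0.875, -0.0]
force: [0.6, 0.1, -0.5]
width: 50.4
grasp_force: 63.0
```

Call:
jog_arm(rows=[0.045, 0.005, -0.035, 0, 3, 0.045, 0.01, -0.07, 0, 3, 0.045, 0.015, -0.105, 0, 3, 0.045, 0.015, -0.122, 0, 3, 0.045, 0.015, -0.122, 0, 3, 0.045, 0.015, -0.122, 0, 3, 0.045, 0.015, -0.122, 0, 3])

```text
time: 16.92
ee_pos: [557.2, -14.0, 140.7]
tool_rot: [-0.001, 0.464, 0.886, 0.0]
force: [-0.8, 0.8, -1.5]
width: 50.3
grasp_force: 63.0
```

```bash
python3 snap.py w9; python3 - <<'E'
from h import *
import pickle
s=arm.read_state();print(s['tool_rot'],s['ee_pos'],s['width'],s['force'])
e=s['ee_pos'];p=pickle.load(open("pics/w9.pkl","rb"));S=arm.camera_params("scene")
a=np.radians(28.6);X=e+[42*np.cos(a),42*np.sin(a),-11.5]
print(proj(p,X),proj(S,X))
sc=arm.read_camera("scene")[:,:,::-1];cv2.imwrite("pics/s9.png",sc)
u,v=map(int,proj(S,X));A=cv2.resize(sc[v-37:v+38,u-50:u+50],(800,600),interpolation=cv2.INTER_CUBIC)
u,v=map(int,proj(p,X));B=cv2.imread("pics/w9.png");print(u,v)
cv2.imwrite("pics/m9.png",np.vstack([A[100:500,:, :][:, :][:300],cv2.resize(B,(480,300)) if 0 else np.hstack([cv2.resize(B,(480,300)),cv2.resize(B[max(v-60,0):v+60,max(u-64,0):u+64],(320,300))])]))
E
```

```text
16.9667 [557.3 -13.8 140.8]
[-3.57451001e-04  4.63600368e-01  8.86044339e-01  1.23179912e-05] [557.26305086 -13.76641068 140.84443046] 50.5896764688827 [-0.0636226  -0.07185734 -1.72828983]
(np.float64(396.28237564607826), np.float64(258.7202364539578)) (np.float64(304.92860339797636), np.float64(206.372420525156))
396 258
```

```bash
python3 - <<'E'
import cv2
g=cv2.imread("pics/s9.png",0);print(g[196:218,290:322])
g=cv2.imread("pics/w9.png",0);print(g[235:290:4,370:440:4])
E
```

```text
[[126 124 120  98 111 124 139 137 135 123 102  85  61  51  47  47  45  44
   66  67 131 232 251 249 247 252 194  68  75  76  72  77]
 [122 121 121 104 110 100  75 109  98  65  85  89  60  51  45  43  39  54
  104 119 146 187 195 236 247 229 136  71  71  71  70  76]
 [129 123 123 120 122 115  99 116 107  85  90 102  72  41  47  44  43  58
  115 151 160 159 152 179 239 217 121  78  84  88  87  86]
 [136 129 123  98 112 127 123 124 133 103  91 100  70  42  44  46  37  77
  136 161 159 157 154 157 177 168 116  78  88  86  82  87]
 [134 135 127 103 106 107  79 105 102  61  81  98  69  33  39  59 104 141
  160 162 164 161 160 159 154 140 136 136 139 136 141 128]
 [170 149 132 131 122 115  99 114 105  69  76  96  93  78 101 129 134 156
  161 159 161 160 158 158 158 148 160 169 165 165 165 165]
 [182 173 172 174 171 150 126 128 126 124 123 127 131 129 133 136 135 157
  166 159 163 163 161 161 149 138 140 162 169 164 162 164]
 [180 179 180 182 186 178 150 134 134 136 134 134 137 134 139 135 133 140
  158 165 159 157 162 153 137 127 131 135 138 137 130 135]
 [196 198 201 188 179 180 174 173 17
[... 2177 characters left out ...]
123 123 121 123 124 123]
 [ 97  19  55  82  81 117 107  86  77  41  66 122 123 126 123 123 123 125]
 [108  41  28  81  81  72  18  18  21  16  16 118 122 123 124 124 126 124]
 [118  86  16  73  81  81  28  21  18  14  24 123 124 124 121 124 124 121]
 [119 111  19  48  82  82  64  21  22  65  88 123 125 122 123 124 121 123]
 [119 114  27  21  81  81  80  25  25  38 123 125 124 123 125 123 122 122]
 [119 118  68  17  68  81  81  55  22  21  98 121 121 123 122 122 122 122]
 [120 117  76  16  39  81  82  77  20  21  33 122 125 125 125 124 123 123]
 [121 117  74  16  19  79  81  82  44  22  20  97 125 125 126 126 124 125]
 [121 117  63  16  16  63  81  81  73  21  22  32 124 124 125 123 126 125]]
```

```bash
python3 - <<'E'
from h import *
import pickle
p=pickle.load(open("pics/w9.pkl","rb"));S=arm.camera_params("scene")
e=np.array([557.26,-13.77,140.84]);z=e[2]-11.5
g=cv2.imread("pics/w9.png",0);print((g[250:272,386:416]<50).astype(int))
for n,X in(("wrist end",onz(p,411,260,z)),("wristmid",onz(p,402,259.5,z)),("scene",onz(S,305.4,207.2,z))):
    d=X-e;print(n,d,np.hypot(*d[:2]),np.degrees(np.arctan2(d[1],d[0])))
for a in(24,28.6,33):
  for r in (34,50):
    t=np.radians(a);print(a,r,np.round(proj(p,e+[r*np.cos(t),r*np.sin(t),-11.5]),1),np.round(proj(S,e+[r*np.cos(t),r*np.sin(t),-11.5]),1))
E
```

```text
[[0 0 0 0 0 0 0 0 0 0 0 0 0 0 0 0 0 0 0 0 0 0 0 0 0 0 0 0 0 0]
 [0 0 0 0 0 0 0 0 0 0 0 0 0 0 0 0 0 0 0 0 0 0 0 0 0 0 0 0 0 0]
 [0 0 0 0 0 0 0 0 0 0 0 0 0 0 0 0 0 0 0 0 0 0 0 0 0 0 0 0 0 0]
 [0 0 0 0 0 0 0 0 0 0 0 0 0 0 0 0 0 0 0 0 0 0 0 0 0 0 0 0 0 0]
 [0 0 0 0 0 0 0 0 0 0 0 0 0 0 0 0 0 0 0 0 0 0 0 0 0 0 0 0 0 0]
 [0 0 0 0 0 0 0 0 0 0 0 0 0 0 0 0 0 0 0 0 1 1 1 1 0 0 0 0 0 0]
 [0 0 0 0 0 0 0 0 0 0 0 0 0 1 1 1 1 1 1 1 1 1 1 1 1 0 0 0 0 0]
 [0 0 0 0 0 0 0 1 1 1 1 1 1 1 1 1 1 1 1 1 1 1 1 1 1 0 0 0 0 0]
 [0 0 0 0 0 0 1 1 1 1 1 1 1 1 1 1 1 1 1 1 1 1 1 1 1 1 0 0 0 0]
 [0 0 0 0 0 0 1 1 1 1 1 1 1 1 1 1 1 1 1 1 1 1 1 1 1 1 0 0 0 0]
 [0 0 0 0 0 0 1 1 1 1 1 1 1 1 1 1 1 1 1 1 1 1 1 1 1 1 0 0 0 0]
 [0 0 0 0 0 0 0 1 1 1 1 1 1 1 1 1 1 1 1 1 1 1 1 1 1 1 0 0 0 0]
 [0 0 0 0 0 0 0 1 1 1 1 1 1 1 1 1 1 1 1 1 1 1 1 1 1 1 0 0 0 0]
 [0 0 0 0 0 0 0 1 1 1 1 1 1 1 1 1 1 1 1 1 1 1 1 1 1 0 0 0 0 0]
 [0 0 0 0 0 0 0 0 1 1 1 1 1 1 1 1 1 1 1 1 1 1 1 1 1 0 0 0 0 0]
 [0 0 0 0 0 0 0 0 1 1 1 1 1 1 1 1 1 1 1 1 1 1 1 1 1 0 0 0 0 0]
 [0 0 0 0 0 0 0 0 0 1 1 1 1 1 1 1 1 1 1 1 1 1 1 1 0 0 0 0 0 0]
 [0 0 0 0 0 0 0 0 0 1 1 1 1 1 1 1 1 1 1 1 0 0 0 0 0 0 0 0 0 0]
 [0 0 0 0 0 0 0 0 0 0 1 1 1 1 1 1 1 1 1 1 0 0 0 0 0 0 0 0 0 0]
 [0 0 0 0 0 0 0 0 0 0 1 1 1 1 1 1 1 1 1 1 0 0 0 0 0 0 0 0 0 0]
 [0 0 0 0 0 0 0 0 0 0 1 1 1 1 1 1 1 1 1 1 1 0 0 0 0 0 0 0 0 0]
 [0 0 0 0 0 0 0 0 0 0 0 1 1 1 1 1 1 1 1 1 1 0 0 0 0 0 0 0 0 0]]
wrist end [ 44.00744925  24.08466411 -11.5       ] 50.166987497459814 28.691273821711032
wristmid [ 39.75702741  21.51666719 -11.5       ] 45.20606369906213 28.42243471381969
scene [ 39.61820942  21.56189897 -11.5       ] 45.105631627459346 28.556894990553314
24 34 [380.8 261.7] [302.8 204.6]
24 50 [409.  266.5] [304.9 209. ]
28.6 34 [381.8 257.3] [303.7 204.3]
28.6 50 [410.7 260.1] [306.2 208.5]
33 34 [382.4 253. ] [304.5 203.9]
33 50 [411.8 253.8] [307.4 207.9]
```

Rib at 28.5°, target 28.6°. Descend to just above the rim.

Call:
jog_arm(rows=[0.045, 0.0006, -0.0012, -0.02, 0, 0.045, 0.0006, -0.0012, -0.045, 0, 0.045, 0.0006, -0.0012, -0.06, 0, 0.045, 0.0006, -0.0012, -0.066, 0, 0.045, 0.0006, -0.0012, -0.066, 0, 0.045, 0.0006, -0.0012, -0.066, 0, 0.045, 0.0006, -0.0012, -0.066, 0])

```text
time: 17.6
ee_pos: [558.8, -15.9, 76.3]
tool_rot: [0.001, 0.464, 0.886, 0.0]
force: [-0.4, 0.2, -1.5]
width: 50.3
grasp_force: 63.0
```

Call:
jog_arm(rows=[0.045, 0, 0, -0.002, 0, 0.045, 0, 0, -0.004, 0, 0.045, 0, 0, -0.006, 0, 0.045, 0, 0, -0.007, 0, 0.045, 0, 0, -0.007, 0, 0.045, 0, 0, -0.007, 0])

```text
time: 18.1
ee_pos: [558.1, -16.1, 68.1]
tool_rot: [-0.0, 0.464, 0.886, -0.0]
force: [-0.6, -0.0, -1.1]
width: 50.3
grasp_force: 63.0
```

Call:
jog_arm(rows=[0.045, 0, 0.0008, 0, 0, 0.045, 0, 0.0008, -0.001, 0, 0.045, 0, 0.0008, -0.002, 0, 0.045, 0, 0.0008, -0.003, 0, 0.045, 0, 0.0008, -0.003, 0])

```text
time: 18.52
ee_pos: [558.0, -15.2, 64.8]
tool_rot: [-0.0, 0.464, 0.886, -0.0]
force: [0.1, -0.6, -1.6]
width: 50.6
grasp_force: 63.0
```

Call:
jog_arm(rows=[0.045, 0, 0, -0.001, 0, 0.045, 0, 0, -0.002, 0, 0.045, 0, 0, -0.003, 0, 0.045, 0, 0, -0.003, 0])

```text
time: 18.85
ee_pos: [558.0, -15.3, 61.8]
tool_rot: [-0.0, 0.464, 0.886, -0.0]
force: [0.2, 0.1, -1.6]
width: 50.3
grasp_force: 63.0
```

Call:
jog_arm(rows=[0.045, 0, 0, -0.001, 0, 0.045, 0, 0, -0.0015, 0, 0.045, 0, 0, -0.002, 0, 0.045, 0, 0, -0.0025, 0, 0.045, 0, 0, -0.0025, 0])

```text
time: 19.27
ee_pos: [558.1, -15.3, 60.5]
tool_rot: [0.0, 0.464, 0.886, -0.0]
force: [-4.0, 0.7, 7.7]
width: 50.2
grasp_force: 64.3
```

Seated (contact at 60.5 mm, flange on rim). Ease off and twist clockwise.

Call:
jog_arm(rows=[0.045, 0, 0, 0.0008, 0, 0.045, 0, 0, 0.0008, -2, 0.045, 0, 0, 0.0008, -4, 0.045, 0, 0, 0.0008, -6, 0.045, 0, 0, 0.0008, -8, 0.045, 0, 0, 0.0008, -8])

```text
time: 19.77
ee_pos: [558.3, -15.3, 60.5]
tool_rot: [0.0, 0.525, 0.851, 0.0]
force: [0.4, 0.9, 0.8]
width: 50.6
grasp_force: 63.3
```

```bash
python3 -c "
from h import *
s=arm.read_state();print(s['ee_pos'],s['force'],s['torque'],s['tool_rot'])"
```

```text
[558.30925687 -15.34774802  60.52889667] [0.39712537 0.89278906 0.79176869] [-0.06479136  0.09470322 -0.0610463 ] [2.71992140e-04 5.25318928e-01 8.50905368e-01 6.70619618e-05]
```

Call:
jog_arm(rows=[0.045, 0, 0, 0, -3, 0.045, 0, 0, 0, -6, 0.045, 0, 0, 0, -9, 0.045, 0, 0, 0, -12, 0.045, 0, 0, 0, -15, 0.045, 0, 0, 0, -18, 0.045, 0, 0, 0, -20, 0.045, 0, 0, 0, -20])

```text
time: 20.43
ee_pos: [558.3, -15.3, 60.5]
tool_rot: [0.0, 0.665, 0.747, 0.0]
force: [0.0, 0.5, 1.3]
width: 50.5
grasp_force: 63.3
```

Call:
jog_arm(rows=[0.045, 0, 0, 0, -1, 0.045, 0, 0, 0, -1.8, 0.045, 0, 0, 0, -1.8, 0.045, 0, 0, 0, -1.8])

```text
time: 20.77
ee_pos: [558.2, -15.2, 60.5]
tool_rot: [0.0, 0.676, 0.737, 0.0]
force: [0.5, 0.2, 1.1]
width: 50.2
grasp_force: 63.3
```

```bash
python3 snap.py w10; python3 - <<'E'
from h import *
import pickle
s=arm.read_state();e=s['ee_pos'];q=s['tool_rot'];print(s['torque'],s['force'],2*np.degrees(np.arctan2(q[1],q[2])))
p=pickle.load(open("pics/w10.pkl","rb"));S=arm.camera_params("scene")
X=e+[42*np.cos(.024),-42*np.sin(.024),-11.5]
sc=arm.read_camera("scene")[:,:,::-1];u,v=map(int,proj(S,X));print(u,v,proj(p,X))
A=cv2.resize(sc[v-30:v+15,u-30:u+30],(400,300),interpolation=cv2.INTER_CUBIC)
B=cv2.imread("pics/w10.png");a,b=map(int,proj(p,X))
cv2.imwrite("pics/m10.png",np.hstack([A,cv2.resize(B[b-75:b+75,a-130:a+70],(400,300),interpolation=cv2.INTER_CUBIC)]))
E
```

```text
20.8167 [558.2 -15.2  60.5]
[-0.0036285   0.05484603 -0.09776737] [-0.2818216   0.15517867  1.20053652] 85.0872739290949
298 222 (np.float64(395.6156972526066), np.float64(259.2717094275972))
```

View pics/m10.png

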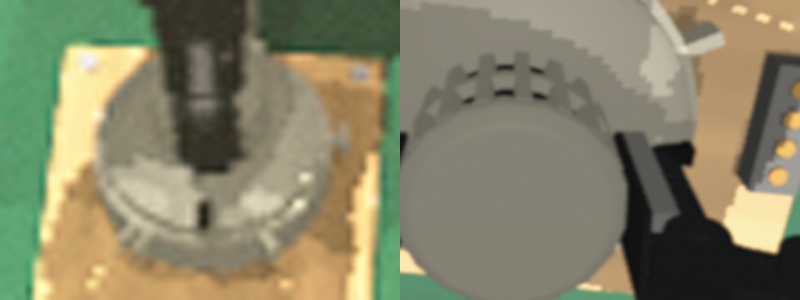

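The picture shows the head seated, its rib (203,215) midway between the double rib (130,233) and the single rib (268,240). No load, still gripped.

```bash
python3 -c "
from plant import arm
print(arm.close_job())"
```

```text
the job is handed in; nothing more can be done
None
```

The address card is fully home, the head is seated and twisted clockwise about 30° to halfway (by camera, its rib is midway between the entry and locked ribs, and the twist met no latch load), and I handed the job in at about 21 s with the head still gripped.

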